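# Cap a pump port for the stores shelf

## Task

Get the pump on the bench ready for the shelf: draw the black-knobbed pin up out of the hollow port stud and park it, hanging upright by its knob, in the side notch of the pump's bracket. Then take the smaller of the two black snap caps and press it straight down over the stud until it clicks and sits fully home on the flange, and finish while still pressing it down firmly: do not let up or let go. Leave everything else on the bench where it is.

Things in the scene. Friction and masses are not known exactly. Their poses are not given: they have to be found in the camera images.
- pump: grey pump, fixed, 110 x 90 mm, 45 mm high at its round flange. Origin under its centre on the stud's axis, at bench height; z up. A ribbed barrel (top 47 mm high) sticks out to y = +115 mm; two brass ports stick out along +x and -x to 80 mm from the axis (23 mm high); the parking bracket is on the -y side.
- stud_seat (a point): the flange face (flat, 33 mm radius) on the stud's axis, 45 mm above the bench; axes as the pump's. Four spring-loaded balls stand 3.6 mm out of the stud's side, centres 11 mm above the flange: they stop a cap when its mouth is about 14 mm above the flange; pushing it past them takes about 10 N (allow 15), then the force drops and they snap it down towards the flange.
- stud_top (a point): centre of the steel stud's top, 28 mm above the flange. The stud is 28 mm in diameter, its top edge chamfered 3.5 mm wide and 4 mm high, with a 10 mm bore down its middle, 47 mm deep, where the pin stands at the start.
- notch (a point): where the pin hangs: on the upper face of the bracket plate, 55 mm above the bench, 85 mm from the stud's axis to the pump's -y side; axes as the pump's. The plate is 5 mm thick, 44 mm along x, and runs 20 mm to each side along y. The notch is a 13 mm wide slot (in x) through the plate, open at its -y edge, closed 6.5 mm to the +y side of this point; free below.
- pin: loose pin, about 45 g: black round knob, 20 mm diameter, 28 mm high, on a steel shank of 8 mm diameter reaching 45 mm below the knob. Origin on the axis at the knob's flat underside; z up. At the start the shank is in the stud's bore, the knob resting on the stud's top; parked, the shank hangs through the notch, the knob resting on the plate.
- cap: the smaller, taller snap cap, loose, about 35 g, black plastic with a closed top: 44 mm outside diameter, 36 mm tall; inside a lip of 31 mm bore at its mouth (5 mm high, 1.5 mm lead-in), 37 mm bore above it, 32 mm deep. Origin at the centre of its mouth (underside); z up to the closed top. It stands mouth down on the bench, to the left or right of the pump. Fully home, its mouth lies on the flange.
- cap_large: the larger, lower black cap, loose, 62 mm diameter, 30 mm tall, for another pump; bystander. Origin at the centre of its underside, z up. It stands on the other side of the pump from the smaller cap.
- carton: closed cardboard carton, 60 x 80 mm, 50 mm high; bystander. Origin at the centre of its underside.
- can: plain aluminium can, 52 mm diameter, 100 mm tall; bystander. Origin at the centre of its underside.
- bearing: steel bearing ring, 72 mm outside, 36 mm inside diameter, 18 mm high, lying flat; bystander. Origin at the centre of its underside.
Not all that is in view belongs to the job. Leave any green look-alike of the pump alone.

How it is judged:
On the way, in this order (a step that is already met when the one before it is completed fails the run):
1. the pin hangs upright in the notch with its knob on the plate, let go (horizontal distance between pin and notch below 0.009 m and z of pin in the frame of notch between -0.004 and 0.004 m and angle between pin's own z axis and vertical below 0.2 rad and contact force between the fingers and pin below 0.1 N), for 0.2 s.
2. the smaller cap has snapped past the balls and sits home on the flange (horizontal distance between cap and stud_seat below 0.004 m and z of cap in the frame of stud_seat below 0.003 m and angle between cap's own z axis and vertical below 0.1 rad), for 0.2 s.
At the end, for the whole second after the job is handed in: Pin untouched in the notch: within 9 mm sideways and 4 mm in height, tilt under 0.2 rad. Smaller cap home: mouth under 3 mm above the flange, within 4 mm of the axis, tilt under 0.1 rad, still pressed: over 3 N between cap and pump and between robot and cap (all of step 1 and all of step 2 and contact force between cap and pump above 3 N and contact force between any of the fingers, the arm and cap above 3 N); the arm keeps its last pose, push and grip.
It fails at once if a bystander (the larger cap, carton, can or bearing ring) was moved more than 30 mm (distance of any of cap_large, carton, can, bearing from where it was at the start of the episode above 0.03 m).
It also fails if it takes over 51 s, if anything falls off the work surface, if the arm or the gripper's body presses on something with over 40 N, if the wrist force passes 120 N, or if a joint passes its speed limit or range.

## Robot

A 7-joint arm with a two-finger parallel gripper is mounted at the origin on the work surface. World frame = base frame: x ahead of the robot, y to its left, z up, the work surface at z = 0. Lengths are in m, angles in rad, forces in N, time in s.
With the tool pointing down it reaches from about 0.4 to 0.925 m from the base axis. Payload 5.6 kg.
Tool frame: the origin (TCP) lies on the centre line of the jaws, within the pads' length; the fingertips stand 19 mm ahead of it and the grasp point (between the pads) is the TCP; x points along the fingers, z is the direction in which the jaws open and shut, and the axes are right-handed (so a half turn about x gives the same grasp; the last joint's range is limited). The gripper opens to 85 mm and grips with 20 to 120 N. Pads are 22 mm wide; open, the fingers measure 114 mm over their backs; the gripper's body (76 mm by 85 mm) begins 54 mm behind the grasp point. The pads swing forward as they close: fully open they stand 13 mm farther back than shut.
Start: joints at [-1.215, 0.468, -0.012, 1.603, 0.006, 1.071, -0.056], TCP at [0.252, 0.599, 0.22] pointing down, gripper open.
Joint ranges: [-2.53, 2.53], [-0.31, 2.02], [-1.57, 1.55], [0.28, 2.44], [-1.29, 4.43], [0.15, 1.84], [-2.92, 2.92]. Speed limits (rad/s): [2.57, 2.57, 3.14, 3.14, 3.14, 3.14, 3.14].

## Interface

Orientations are given as a unit quaternion [x, y, z, w].
In Python, from workcell import state, grab_frame, finish_job gives the robot as it stands.
- The arm moves only by the tool drive_tool, never from a script. Its argument "rows" is text: rows parted by semicolons, each of 4 numbers parted by spaces: the shift along the world's x, y, z in m, then the turn about the world's z in rad. A call has 1 to 5 rows; each row is the pose to reach, as a shift and turn from the pose commanded when the call began; what a row does not reach only later rows make up. A row lasts 1/10 s, in which the tool goes at most 50 mm and 8.59 degrees, less where a joint would pass 70% of its speed; a pose out of reach is approached as far as the arm can. A call with a gripper value outside its range is refused whole. "fingers" is the closure in counts, from 0 (fully open) to 255 (shut), set as the call begins (left out, the last holds). The fingers move at their own pace and stop on an object; "grip_force" is the grip in N (left out, the last holds). Time passes only in rows, so rows that repeat a pose let the fingers close. It gives the time, the measured TCP pose, the force and the opening at its end, in the units of the state.
- state(): the state, without advancing time (a new reading comes with each control period).
- grab_frame(name): name is "side" or "top"; returns a dict with "pixels" (384x512x3 uint8, red, green, blue), "vfov" (degrees; the focal length in pixels is half the picture's height over the tangent of half this angle, whatever the lens; pixels are square), "cx", "cy" (the principal point, pixels), "dist_coeffs" ([k1, k2, p1, p2, k3] as OpenCV has them; the pictures are not rectified), "world_to_cam" (4x4, takes a point from world to camera coordinates). Camera axes: x right, y up, looking along -z (the intrinsics and any distortion apply to the point x, -y, -z); pixel columns grow to the right and rows downward; lengths in m; the calibration is good to about 2 mm. A picture is of the moment at which its call begins. There is no depth.
- finish_job(): hands the job in, once; it reports no verdict.
The state is a dict: "clock": time; "q": joint angles; "qd": joint speeds; "effort": joint torques, N m; "eef_pos": TCP position; "orientation": TCP orientation; "force": force on the tool from outside, world axes, zero at the start; "wrist_torque": the same for the moment, N m; "gripper_width": finger opening in m.
Only numpy, scipy, OpenCV 4.12 (cv2) and the standard library are available. Lean on these libraries where they do the work, as an engineer would, in place of code of your own. Each camera call takes 0.05 s, during which the arm holds its last target.

## Working session

There is one attempt and no reset: what is moved stays moved. The work goes in short steps, Python scripts to look and compute and a tool call to move; the robot and the scene stay as the last step left them, time stands still between calls to the robot, and variables do not carry over. Pictures are saved under pics/ and viewed, and the job is handed in when it is done.

Besides the shell and the picture viewer there is one more tool, called after "Call:" as name(argument=value, ...) on one line, values as JSON. drive_tool: Moves the arm, as the interface text tells. Its arguments: {"type":"object","properties":{"rows":{"type":"string"},"fingers":{"type":"number"},"grip_force":{"type":"number"}},"required":["rows"]}

```bash
ls; mkdir -p pics; cat > h.py <<'E'
import numpy as np, cv2, json, pickle
from workcell import state, grab_frame
def save(name,tag):
    f=grab_frame(name); pickle.dump(f,open(f'{tag}.pkl','wb')); cv2.imwrite(f'pics/{tag}.png',f['pixels'][:,:,::-1]); return f
def K(f):
    h=f['pixels'].shape[0]; fl=h/2/np.tan(np.radians(f['vfov'])/2)
    return np.array([[fl,0,f['cx']],[0,fl,f['cy']],[0,0,1]])
def ray(f,u,v):
    p=cv2.undistortPoints(np.array([[[u,v]]],float),K(f),np.array(f['dist_coeffs'],float))[0,0]
    d=np.array([p[0],-p[1],-1.]); T=np.array(f['world_to_cam']); R=T[:3,:3]
    return -R.T@T[:3,3], R.T@d
def atz(f,u,v,z):
    c,d=ray(f,u,v); return c+d*(z-c[2])/d[2]
def proj(f,P):
    P=np.atleast_2d(np.array(P,float)); T=np.array(f['world_to_cam']); c=P@T[:3,:3].T+T[:3,3]
    c=c*[1,-1,-1]
    return cv2.projectPoints(c,np.zeros(3),np.zeros(3),K(f),np.array(f['dist_coeffs'],float))[0][:,0]
def tri(obs):
    A=np.zeros((3,3));b=np.zeros(3)
    for f,u,v in obs:
        c,d=ray(f,u,v); d=d/np.linalg.norm(d); M=np.eye(3)-np.outer(d,d); A+=M;b+=M@c
    X=np.linalg.solve(A,b); return X
def load(t): return pickle.load(open(f'{t}.pkl','rb'))
def crop(t,x0,y0,x1,y1,s):
    im=cv2.imread(f'pics/{t}.png')[y0:y1,x0:x1]; cv2.imwrite(f'pics/{t}_c{x0}_{y0}.png',cv2.resize(im,None,fx=s,fy=s,interpolation=cv2.INTER_CUBIC))
E
python3 - <<'E'
from h import *
for n in('side','top'):
    f=save(n,n+'0'); print(n,f['vfov'],f['cx'],f['cy'],f['dist_coeffs']); print(np.round(f['world_to_cam'],3)); print(ray(f,256,192))
print(state())
E
```

```text
pics
side 48.8417707624645 254.18033985245455 196.63707190249147 [-0.04425737  0.          0.          0.          0.        ]
[[ 0.984 -0.176  0.008 -0.533]
 [ 0.108  0.634  0.766 -0.12 ]
 [-0.14  -0.753  0.643 -0.906]
 [ 0.     0.     0.     1.   ]]
(array([ 0.41101581, -0.70043404,  0.6787428 ]), array([ 0.14508538,  0.75906949, -0.63474602]))
top 46.68150965440191 250.0951194194781 185.4528844311329 [-0.11230509  0.          0.          0.          0.        ]
[[ 0.013 -1.     0.009 -0.006]
 [ 0.995  0.014  0.095 -0.542]
 [-0.095  0.007  0.995 -1.077]
 [ 0.     0.     0.     1.   ]]
(array([0.43777238, 0.00950407, 1.12396166]), array([ 0.08028282, -0.02090289, -0.99674992]))
{'clock': 0.1, 'q': array([-1.21500171,  0.46830298, -0.01158949,  1.60353697,  0.006003  ,
        1.07142724, -0.05629428]), 'qd': array([ 1.64854081e-03, -1.14715410e-03,  1.26792653e-03, -2.13768262e-03,
        9.96538282e-04,  3.88401863e-04, -1.14202000e-05]), 'effort': array([ 8.84554956e-04, -5.33518016e+01,  2.14302214e-02, -2.51961672e+01,
        1.14579464e-02,  4.31073859e-03, -3.32543277e-05]), 'eef_pos': array([0.25226444, 0.59847427, 0.21902236]), 'orientation': array([-0.39139024,  0.58960277,  0.39067627,  0.58868864]), 'force': array([-0.58877446,  0.97378394,  0.54710205]), 'wrist_torque': array([ 0.00695658, -0.00099999,  0.0080843 ]), 'gripper_width': 0.08548222598028063}
```

View pics/side0.png

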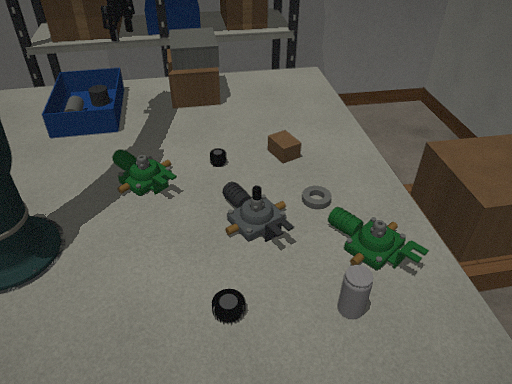

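View pics/top0.png

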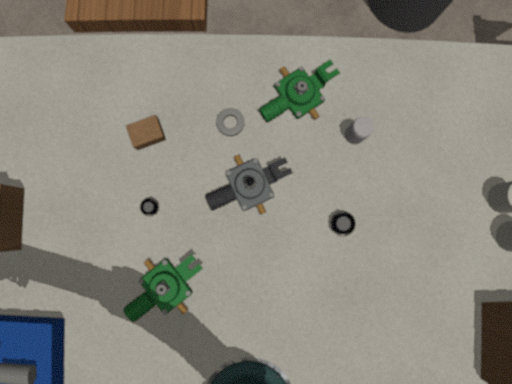

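The side view shows the grey pump at about (257,213) with its black knob at (257,192). The small cap is at (218,157) and the large cap at (229,305). In the top view the pump is at (250,182), the small cap at (149,207) and the large cap at (343,223). The green look-alikes are in both views. I'll enlarge the parts that matter.

```bash
python3 - <<'E'
from h import *
crop('side0',195,135,315,255,6)
crop('top0',195,140,305,225,7)
crop('top0',125,185,175,230,10)
E
```

```text
(no output)
```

View pics/side0_c195_135.png

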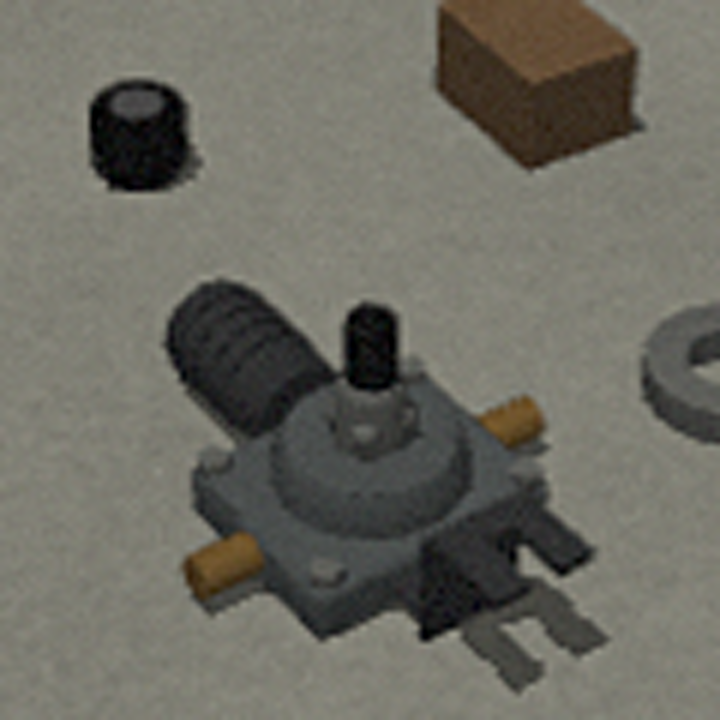

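View pics/top0_c195_140.png

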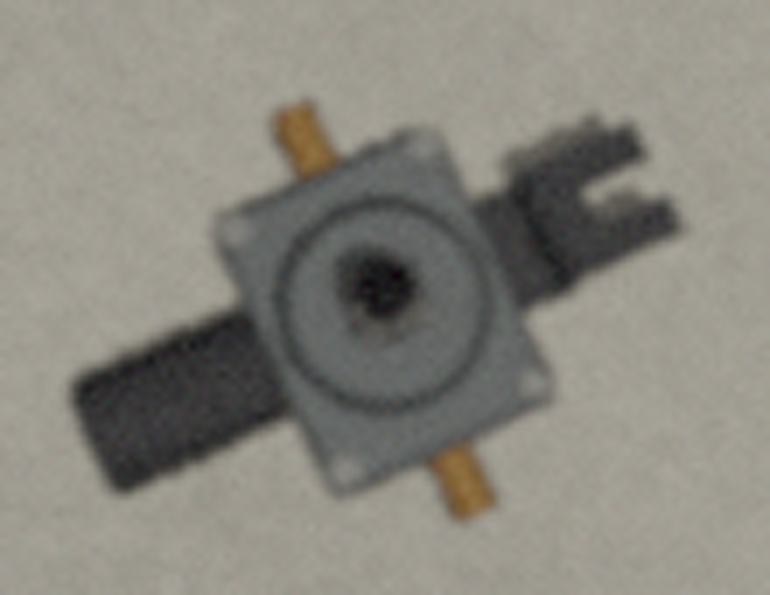

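View pics/top0_c125_185.png

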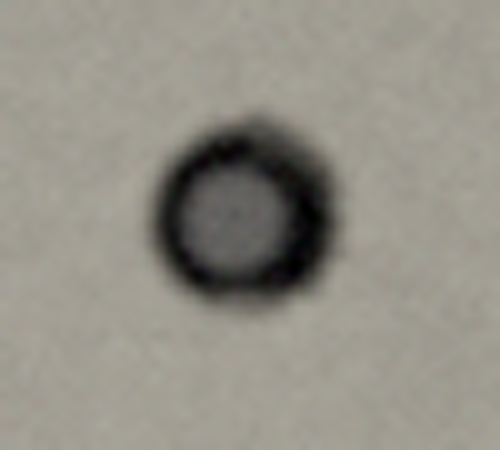

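```bash
python3 - <<'E'
from h import *
from scipy.optimize import least_squares
s,t=load('side0'),load('top0')
S=lambda x,y:((x+.5)/6-.5+195,(y+.5)/6-.5+135)
T=lambda x,y:((x+.5)/7-.5+195,(y+.5)/7-.5+140)
C=lambda x,y:((x+.5)/10-.5+125,(y+.5)/10-.5+185)
# knob top & cap top triangulation
print('knob top',tri([(s,*S(371,318)),(t,*T(383,285))]))
print('cap top',tri([(s,*S(137,103)),(t,*C(235,218))]))
print('flange',tri([(s,*S(371,437)),(t,*T(383,303))]))
obs=[ # model pt, view, pixel
((0,0,.045),t,T(383,303)),((0,0,.101),t,T(383,285)),((0,0,.101),s,S(371,318)),
((-.0065,-.105,.055),t,T(648,158)),((-.022,-.105,.055),t,T(630,125)),
((.0065,-.105,.055),t,T(665,200)),((.022,-.105,.055),t,T(682,228)),
((0,-.0785,.055),t,T(583,200)),
((0,-.0785,.055),s,S(519,545)),
((.022,-.105,.055),s,S(500,610)),((.0065,-.105,.055),s,S(530,590)),
((-.0065,-.105,.055),s,S(570,570)),((-.022,-.105,.055),s,S(595,550)),
]
# check which sign: flip x if needed by trying both
best=None
for fx in(1,-1):
  for y0 in np.linspace(-3,3,7):
    def res(p):
        c,sn=np.cos(p[2]),np.sin(p[2]); r=[]
        for m,f,px in obs:
            x,y=m[0]*fx,m[1]; r+=list(proj(f,[p[0]+c*x-sn*y,p[1]+sn*x+c*y,m[2]])[0]-px)
        return np.array(r)
    o=least_squares(res,[.55,0,y0],loss='soft_l1')
    if best is None or o.cost<best[0]: best=(o.cost,fx,o.x,res(o.x).reshape(-1,2))
print(best[:3]);print(best[3].round(2))
E
```

```text
knob top [0.54672326 0.00393    0.1020771 ]
cap top [0.4858791  0.25076919 0.03842461]
flange [0.54691099 0.00349528 0.04476798]
(np.float64(6.946693520109989), -1, array([0.54702669, 0.00359407, 0.44622338]))
[[-0.04 -0.09]
 [ 0.13  0.04]
 [ 0.29  0.45]
 [ 0.23 -0.22]
 [ 0.08 -1.23]
 [ 0.09 -1.4 ]
 [ 0.39  0.35]
 [ 0.81  0.71]
 [-3.   -1.71]
 [-0.28 -1.07]
 [ 0.56 -0.79]
 [-1.28  0.01]
 [ 0.23  0.37]]
```

```bash
cat >> h.py <<'E'
PX,PY,YAW=0.5470,0.0036,0.446
def pw(x,y,z,P=None):
    a,b,w=P or (PX,PY,YAW); c,s=np.cos(w),np.sin(w); return [a+c*x-s*y,b+s*x+c*y,z]
def overlay(tag,out,box,sc,polys):
    f=load(tag); x0,y0,x1,y1=box
    im=cv2.resize(f['pixels'][y0:y1,x0:x1,::-1].copy(),None,fx=sc,fy=sc,interpolation=cv2.INTER_CUBIC)
    im=cv2.convertScaleAbs(im,alpha=1.6,beta=10)
    for pl,cl in polys:
        q=(proj(f,pl)+.5-[x0,y0])*sc-.5
        cv2.polylines(im,[np.int32(q.round())],cl,color=(0,0,255) if cl else (0,255,255))
    cv2.imwrite(f'pics/{out}.png',im)
def circ(x,y,z,r): return [[x+r*np.cos(a),y+r*np.sin(a),z] for a in np.linspace(0,6.28,40)]
def slotpoly(P=None):
    L=[(22,-65),(22,-105),(6.5,-105),(6.5,-85)]+[(6.5*np.cos(a),-85+6.5*np.sin(a)) for a in np.linspace(0,np.pi,9)]+[(-6.5,-85),(-6.5,-105),(-22,-105),(-22,-65)]
    return [pw(a/1e3,b/1e3,.055,P) for a,b in L]
E
python3 - <<'E'
from h import *
P=[(slotpoly(),True),(circ(PX,PY,.045,.033),True),(circ(PX,PY,.101,.01),True),(circ(PX,PY,.073,.01),True)]
overlay('side0','o_s',(235,180,300,250),10,P)
overlay('top0','o_t',(205,140,300,215),8,P)
overlay('top0','o_tc',(125,185,175,230),10,[(circ(.4859,.2508,.036,.022),True),(circ(.4859,.2508,0,.022),False)])
overlay('side0','o_sc',(200,140,240,175),12,[(circ(.4859,.2508,.036,.022),True),(circ(.4859,.2508,0,.022),False)])
E
```

```text
(no output)
```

View pics/o_s.png

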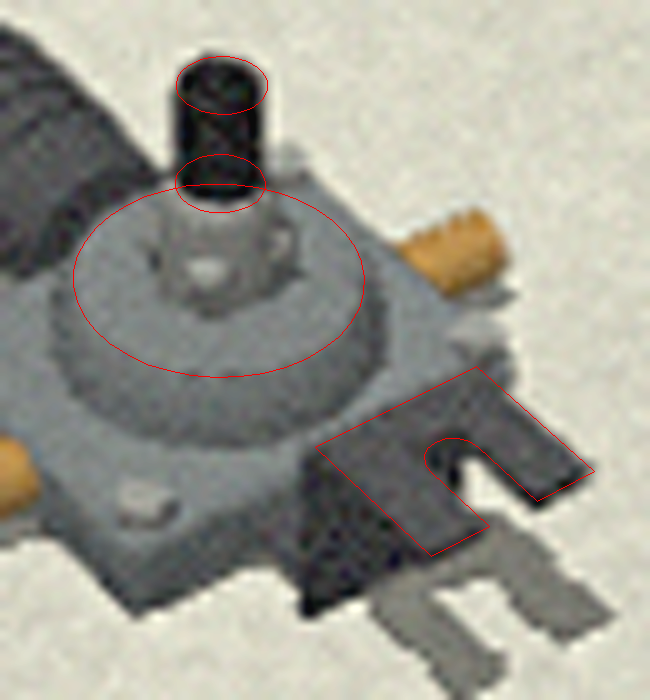

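View pics/o_t.png

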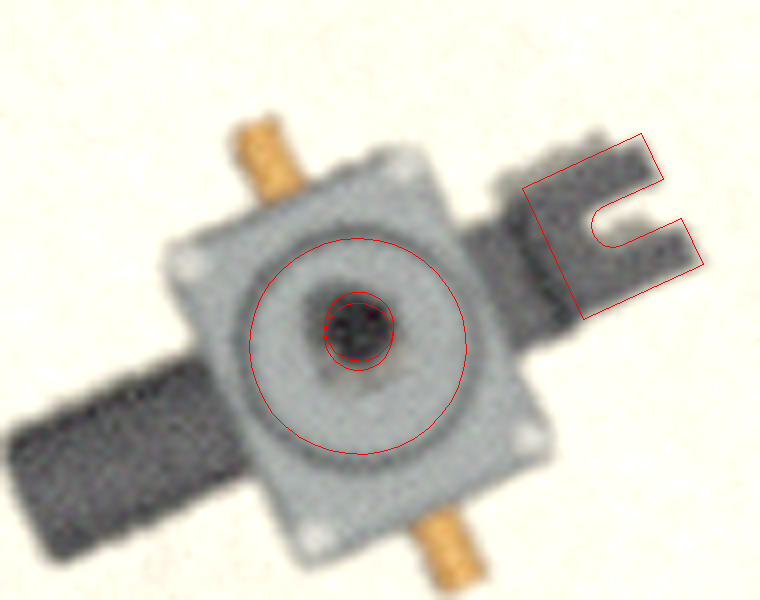

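View pics/o_tc.png

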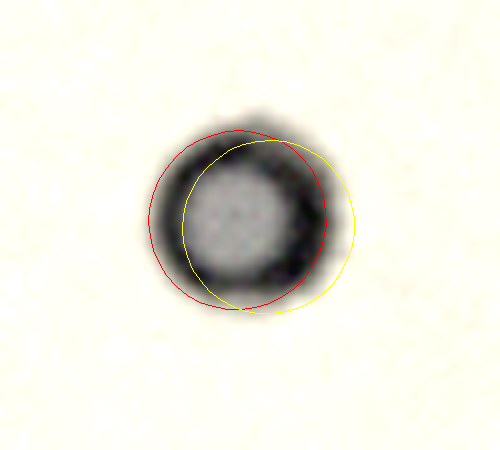

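View pics/o_sc.png

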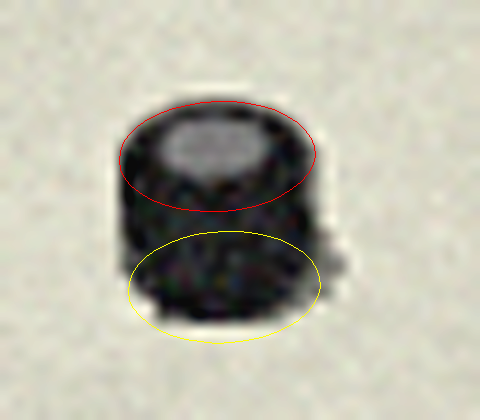

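The pump model overlays well in both views: knob top at z = 0.102 m (expected 0.101), flange at 0.0448 m. The cap is at about (0.487, 0.251) with its top at 0.037 m. I'll move above the pin and begin to check the motion.

```bash
python3 - <<'E'
from h import *
from scipy.spatial.transform import Rotation as R
s=state(); print(R.from_quat(s['orientation']).as_matrix().round(3)); print(pw(0,-.085,.055), pw(0,-.0865,.055))
print(np.array([PX,PY,.22])-s['eef_pos'])
E
```

```text
[[-0.001 -0.922  0.388]
 [-0.002  0.388  0.922]
 [-1.    -0.    -0.002]]
[np.float64(0.5836656234248906), np.float64(-0.07308527928399372), 0.055] [np.float64(0.584312663838271), np.float64(-0.07443854891841713), 0.055]
[ 0.29473556 -0.59487427  0.00097764]
```

Call:
drive_tool(rows="0.025 -0.05 0 0; 0.05 -0.1 0 0; 0.07 -0.14 0 0; 0.09 -0.18 0 0; 0.11 -0.22 0 0", fingers=0)

```text
clock: 0.6
eef_pos: [0.3631, 0.3765, 0.2196]
orientation: [-0.391, 0.589, 0.391, 0.589]
force: [1.5, -0.2, 0.0]
gripper_width: 0.0855
```

Call:
drive_tool(rows="0.02 -0.04 0 -0.14; 0.04 -0.08 0 -0.28; 0.06 -0.12 0 -0.42; 0.08 -0.16 0 -0.56; 0.1 -0.2 0 -0.7")

```text
clock: 1.1
eef_pos: [0.4627, 0.1772, 0.2198]
orientation: [-0.163, 0.688, 0.163, 0.688]
force: [0.4, 0.6, 0.1]
gripper_width: 0.0857
```

Call:
drive_tool(rows="0.02 -0.04 0 -0.01; 0.04 -0.08 0 -0.02; 0.06 -0.12 0 -0.02; 0.084 -0.173 0 -0.02; 0.084 -0.173 0 -0.02")

```text
clock: 1.6
eef_pos: [0.5478, -0.0009, 0.22]
orientation: [-0.157, 0.69, 0.154, 0.69]
force: [-0.3, -0.4, -0.6]
gripper_width: 0.0858
```

```bash
python3 - <<'E'
from h import *
from scipy.spatial.transform import Rotation as R
save('side','side1');save('top','top1')
s=state();print(s['eef_pos'],R.from_quat(s['orientation']).as_matrix().round(3),s['force'])
crop('side1',170,80,330,240,4)
E
```

```text
[0.54650675 0.00386573 0.21949436] [[-0.001 -0.433  0.901]
 [-0.001  0.901  0.433]
 [-1.    -0.    -0.001]] [0.49048347 0.74549839 0.03106177]
```

View pics/side1_c170_80.png

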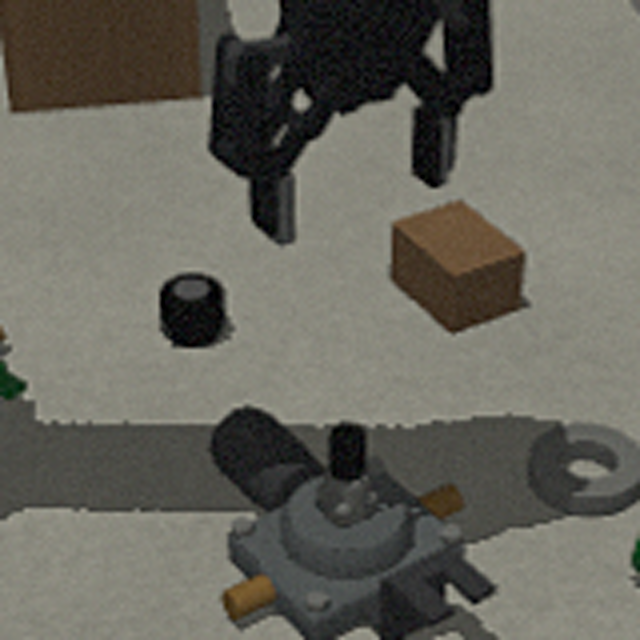

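View pics/top1.png

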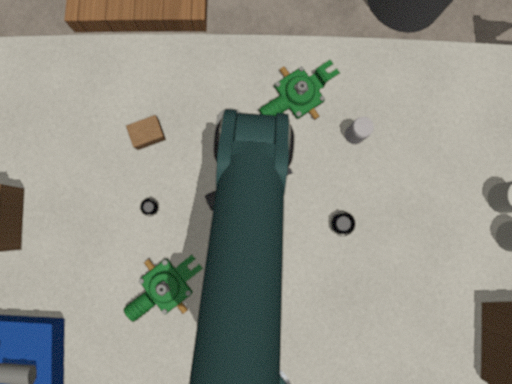

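The side view shows the open fingertips at crop (278,240) and (437,183), either side of the knob axis, which is at crop x 347. I'll compare the fingertip midpoint with its projection.

```bash
python3 - <<'E'
from h import *
from scipy.spatial.transform import Rotation as R
f=load('side1');s=state();p=s['eef_pos'];M=R.from_quat(s['orientation']).as_matrix()
for dz in(.013,.019,.006):
  P=[p+M[:,0]*dz+M[:,2]*a+M[:,1]*b for a in(.0428,-.0428) for b in(.011,-.011)]
  print(dz,((proj(f,P)+.5-[170,80])*4-.5).round(0).tolist())
E
```

```text
0.013 [[404.0, 235.0], [430.0, 254.0], [267.0, 288.0], [292.0, 309.0]]
0.019 [[403.0, 245.0], [429.0, 264.0], [267.0, 298.0], [292.0, 319.0]]
0.006 [[404.0, 223.0], [430.0, 242.0], [267.0, 276.0], [292.0, 297.0]]
```

```bash
python3 - <<'E'
from h import *
from scipy.spatial.transform import Rotation as R
f=load('side1');t=load('top1')
print(proj(f,[[0,0,0],[0.1,0,0],[0.09,0,.0]]),proj(t,[[0,0,0],[.1,0,0],[.547,0,.5]]))
for (u,v) in[((285)/4+170,243/4+80),(437/4+170,184/4+80)]:
  c,d=ray(f,u,v)
  for z in(.2,.2135,.24,.26): print(z,atz(f,u,v,z).round(3))
crop('side1',200,60,300,150,8)
# FK-free: measured joint
s=state();print(s)
E
```

```text
[[  9.50914849 251.61288849]
 [ 56.59845656 246.19182271]
 [ 51.91863463 246.73210651]] [[247.70886747 403.02100368]
 [248.22651514 363.31431081]
 [253.96145947 150.57645404]]
0.2 [0.52  0.043 0.2  ]
0.2135 [0.517 0.022 0.213]
0.24 [ 0.511 -0.019  0.24 ]
0.26 [ 0.507 -0.05   0.26 ]
0.2 [0.612 0.089 0.2  ]
0.2135 [0.606 0.067 0.214]
0.24 [0.595 0.023 0.24 ]
0.26 [ 0.587 -0.01   0.26 ]
{'clock': 1.7, 'q': array([-0.39977222,  0.29969319,  0.40163521,  1.88038967, -0.13765831,
        0.98912785,  0.50943763]), 'qd': array([-0.04734979, -0.01333223, -0.05004427,  0.01850312, -0.0102468 ,
        0.00577837, -0.01645929]), 'effort': array([  1.6024347 , -39.53470588,   4.51867282, -24.18055236,
         0.14474935,  -0.0694722 ,   0.15920831]), 'eef_pos': array([0.54650675, 0.00386573, 0.21949436]), 'orientation': array([-0.15717553,  0.68974425,  0.15674499,  0.68918773]), 'force': array([0.49048347, 0.74549839, 0.03106177]), 'wrist_torque': array([ 0.05846466, -0.00586776,  0.02725542]), 'gripper_width': 0.08552650411408354}
```

View pics/side1_c200_60.png

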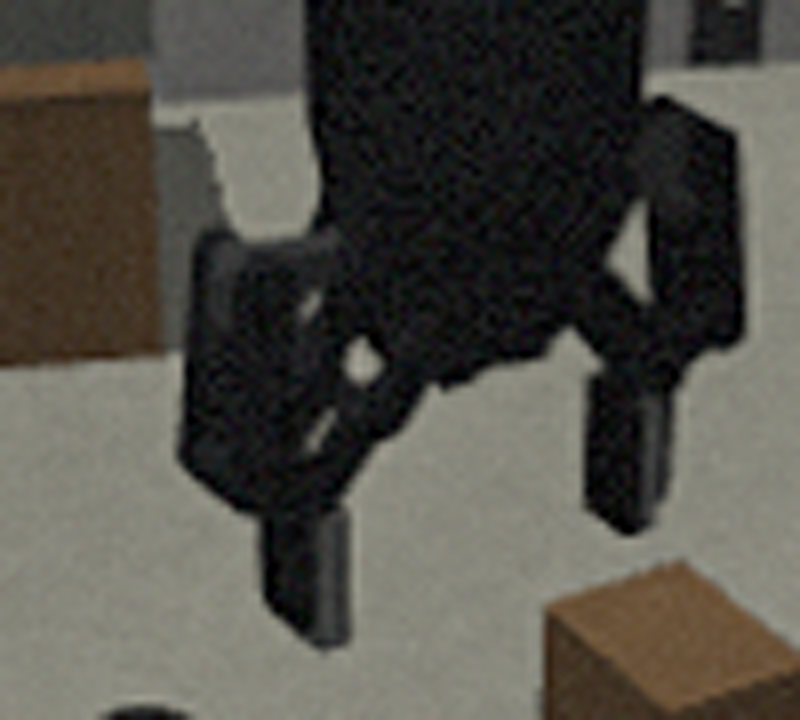

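View pics/side1.png

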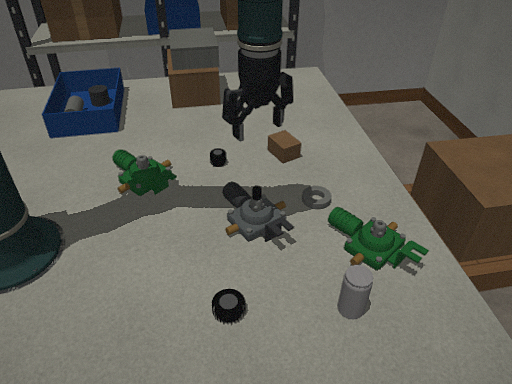

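The fingertips appear about 35 mm higher in the side picture than the tool data predicts. Before I trust any height, I'll descend part way, half close the fingers, and look again.

Call:
drive_tool(rows="0 0 -0.03 0; 0 0 -0.05 0; 0 0 -0.05 0; 0 0 -0.05 0", fingers=110)

```text
clock: 2.1
eef_pos: [0.5461, 0.0076, 0.17]
orientation: [-0.159, 0.689, 0.159, 0.689]
force: [0.2, -0.5, 1.3]
gripper_width: 0.0485
```

```bash
python3 - <<'E'
from h import *
from scipy.spatial.transform import Rotation as R
f=save('side','side2')
s=state();print(s['eef_pos'],s['force'],s['gripper_width'])
p=s['eef_pos'];M=R.from_quat(s['orientation']).as_matrix();w=s['gripper_width']/2
P=lambda dz:[p+M[:,0]*dz+M[:,2]*a+M[:,1]*b for a,b in((w,.011),(w,-.011),(-w,-.011),(-w,.011))]
overlay('side2','o_s2',(205,80,305,200),6,[(P(.019),True),(P(0),False),(circ(PX,PY,.101,.01),True)])
E
```

```text
[0.54674838 0.00721826 0.1707089 ] [ 0.77270126 -0.50343732 -0.79641413] 0.04871553408323012
```

View pics/o_s2.png

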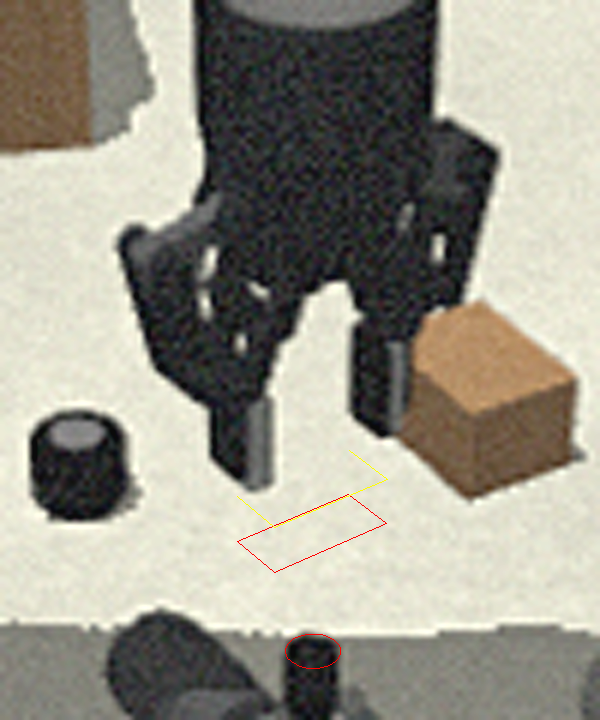

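Call:
drive_tool(rows="0 -0.004 -0.02 0; 0 -0.004 -0.04 0; 0 -0.004 -0.04 0; 0 -0.004 -0.04 0")

```text
clock: 2.55
eef_pos: [0.547, 0.0024, 0.131]
orientation: [-0.159, 0.689, 0.159, 0.69]
force: [0.2, -0.5, -0.0]
gripper_width: 0.0483
```

```bash
python3 - <<'E'
from h import *
from scipy.spatial.transform import Rotation as R
f=save('side','side3');save('top','top3')
s=state();print(s['eef_pos'],s['force'],s['gripper_width'])
p=s['eef_pos'];M=R.from_quat(s['orientation']).as_matrix();w=s['gripper_width']/2
P=lambda dz:[p+M[:,0]*dz+M[:,2]*a+M[:,1]*b for a,b in((w,.011),(w,-.011),(-w,-.011),(-w,.011))]
overlay('side3','o_s3',(205,100,305,220),6,[(P(.015),True),(P(-.018),False),(circ(PX,PY,.101,.01),True)])
overlay('top3','o_t3',(180,90,320,230),5,[(P(.015),True)])
E
```

```text
[0.54754734 0.0022941  0.13144626] [-0.69236053 -0.43676214  0.26692013] 0.04814634096296983
```

View pics/o_s3.png

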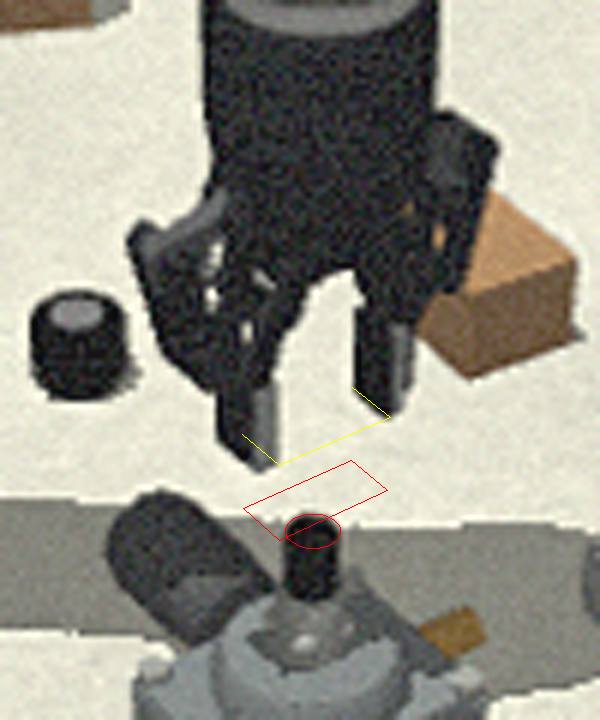

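View pics/o_t3.png

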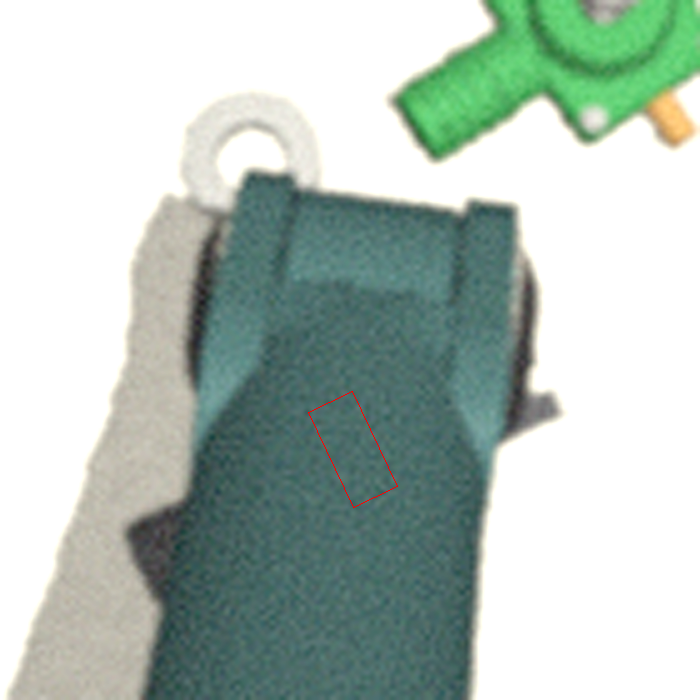

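Call:
drive_tool(rows="0 0.001 -0.02 0; 0 0.001 -0.04 0; 0 0.001 -0.05 0; 0 0.001 -0.05 0")

```text
clock: 3.05
eef_pos: [0.546, 0.0031, 0.0795]
orientation: [-0.158, 0.69, 0.159, 0.689]
force: [0.6, -0.3, -0.0]
gripper_width: 0.0487
```

```bash
cat >> h.py <<'E'
def look(tag,box=(205,100,305,220),sc=6,dzs=(-.018,),extra=()):
    from scipy.spatial.transform import Rotation as R
    f=save('side',tag)
    s=state();print(s['clock'],s['eef_pos'],s['force'],s['gripper_width'])
    p=s['eef_pos'];M=R.from_quat(s['orientation']).as_matrix();w=s['gripper_width']/2
    P=lambda dz:[p+M[:,0]*dz+M[:,2]*a+M[:,1]*b for a,b in((w,.011),(w,-.011),(-w,-.011),(-w,.011))]
    overlay(tag,'o_'+tag,box,sc,[(P(d),False) for d in dzs]+list(extra))
E
python3 - <<'E'
from h import *
look('side4',(205,130,305,240))
E
```

```text
3.1 [0.5466699  0.0029706  0.08020862] [-0.55735764 -0.21006771  0.24914604] 0.04888846311449318
```

View pics/o_side4.png

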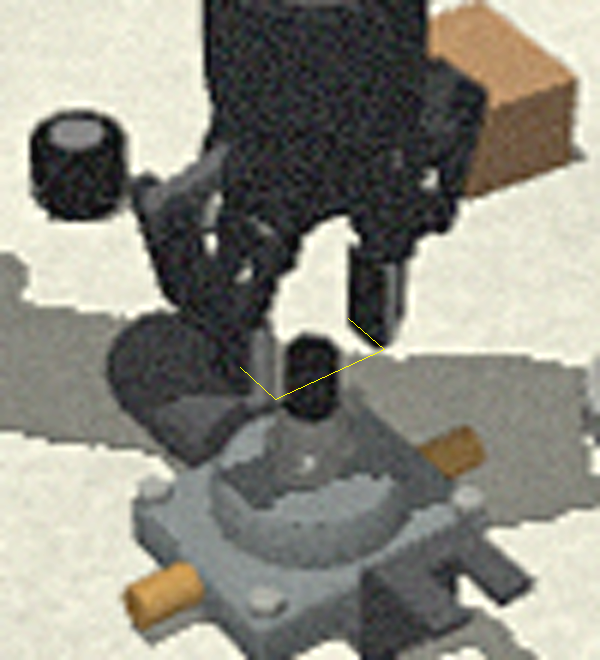

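Call:
drive_tool(rows="0 0.001 -0.014 0; 0 0.001 -0.014 0; 0 0.001 -0.014 0")

```text
clock: 3.4
eef_pos: [0.5464, 0.004, 0.0658]
orientation: [-0.158, 0.689, 0.158, 0.689]
force: [-0.1, 0.6, -0.3]
gripper_width: 0.0482
```

Call:
drive_tool(rows="0 0 0 0; 0 0 0 0; 0 0 0 0; 0 0 0 0; 0 0 0 0", fingers=190, grip_force=20)

```text
clock: 3.9
eef_pos: [0.5465, 0.004, 0.066]
orientation: [-0.158, 0.689, 0.158, 0.689]
force: [-0.4, -0.5, -0.1]
gripper_width: 0.0214
```

```bash
python3 - <<'E'
from h import *
look('side5',(205,130,305,240))
E
```

```text
3.95 [0.54647837 0.00399749 0.06593706] [ 0.14043878 -0.44904131 -0.79111783] 0.02182331183870721
```

View pics/o_side5.png

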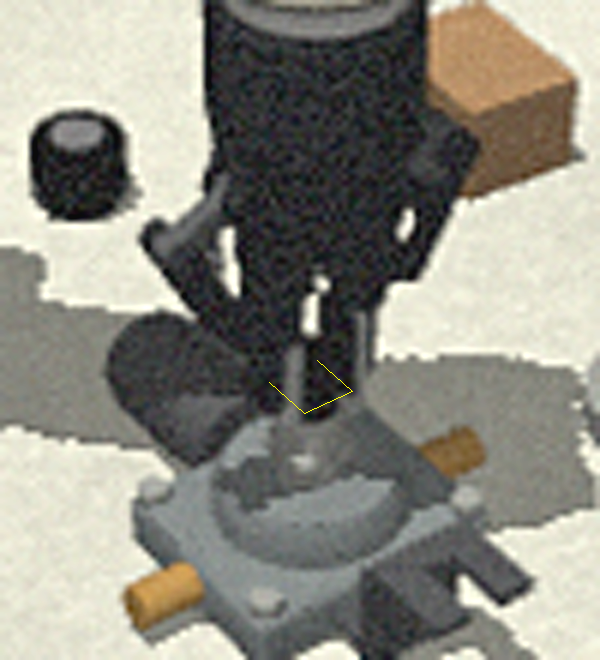

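The fingers now straddle the knob (crop x 290–370), and they didn't meet the 28 mm stud. So the visual height is right: the fingertips end about 33 mm above where the stated TCP would put them. I'll close on the knob.

Call:
drive_tool(rows="0 0 0 0; 0 0 0 0; 0 0 0 0", fingers=255, grip_force=40)

```text
clock: 4.25
eef_pos: [0.5465, 0.004, 0.0661]
orientation: [-0.158, 0.689, 0.158, 0.689]
force: [-1.0, -0.0, 2.7]
gripper_width: 0.0185
```

Call:
drive_tool(rows="0 0 0.015 0; 0 0 0.03 0; 0 0 0.045 0; 0 0 0.06 0; 0 0 0.06 0")

```text
clock: 4.75
eef_pos: [0.5483, 0.004, 0.1289]
orientation: [-0.159, 0.687, 0.158, 0.691]
force: [-0.2, -0.2, -0.2]
gripper_width: 0.0185
```

```bash
python3 - <<'E'
from h import *
look('side6',(205,100,305,240),5)
E
```

```text
4.8 [0.54740064 0.00412678 0.12762011] [ 0.63204812  0.20592025 -1.00858365] 0.018576635507258656
```

View pics/o_side6.png

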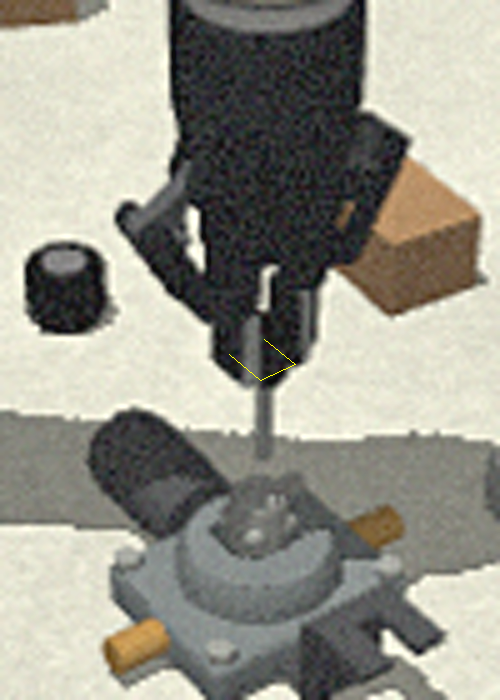

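The pin is out and hanging upright: the shank tip is at crop (263,460), clear of the stud. I'll carry it over the notch.

Call:
drive_tool(rows="0.01 -0.02 0.002 0; 0.02 -0.042 0.002 0; 0.03 -0.063 0.002 0; 0.037 -0.078 0.002 0; 0.037 -0.078 0.002 0")

```text
clock: 5.3
eef_pos: [0.5836, -0.0767, 0.1276]
orientation: [-0.158, 0.69, 0.157, 0.689]
force: [0.1, 0.5, -0.8]
gripper_width: 0.0188
```

Call:
drive_tool(rows="0 0 -0.01 0; 0 0 -0.022 0; 0 0 -0.022 0; 0 0 -0.022 0")

```text
clock: 5.7
eef_pos: [0.5828, -0.073, 0.105]
orientation: [-0.159, 0.69, 0.159, 0.688]
force: [-0.2, 0.1, -0.3]
gripper_width: 0.0185
```

```bash
python3 - <<'E'
from h import *
look('side7',(215,120,315,250),6,(),[(slotpoly(),True)])
f=save('top','top7')
overlay('top7','o_top7',(205,100,305,215),6,[(slotpoly(),True)])
E
```

```text
5.75 [ 0.58324306 -0.07332992  0.10560509] [ 0.38890551 -0.07630914 -0.75577238] 0.018688404196309683
```

View pics/o_side7.png

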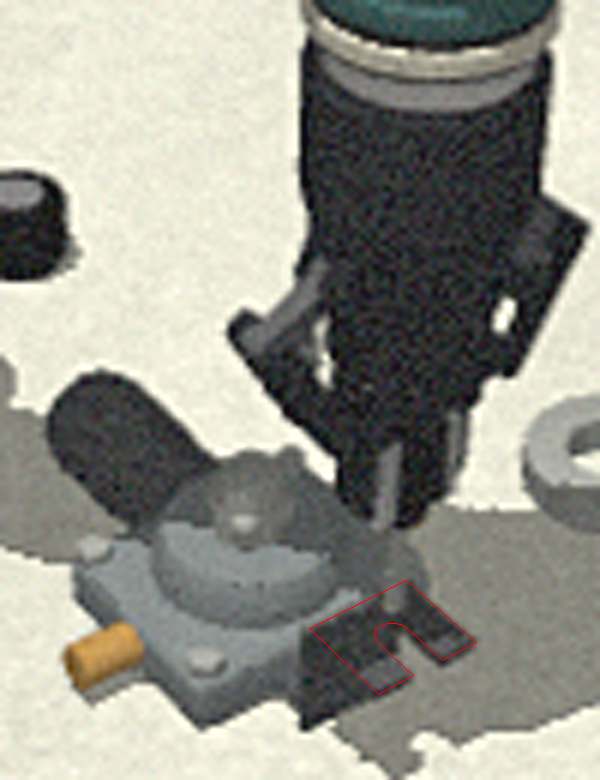

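View pics/o_top7.png

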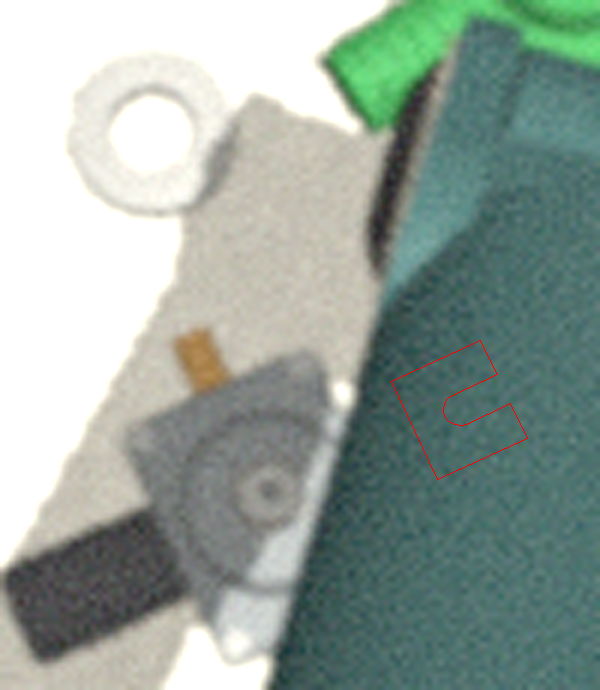

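```bash
python3 - <<'E'
from h import *
f=load('side7')
g=lambda P:((proj(f,P)+.5-[215,120])*6-.5).round(0).tolist()
n=pw(0,-.085,.0676)
print('shank tip if at notch',g(n),'at 1.5 out',g(pw(0,-.0865,.0676)),'x+2mm',g(pw(.002,-.085,.0676)),'knob base',g(pw(0,-.085,.1126)))
crop('side7',260,190,300,240,14)
E
```

```text
shank tip if at notch [[394.0, 609.0]] at 1.5 out [[397.0, 612.0]] x+2mm [[398.0, 607.0]] knob base [[400.0, 513.0]]
```

View pics/side7_c260_190.png

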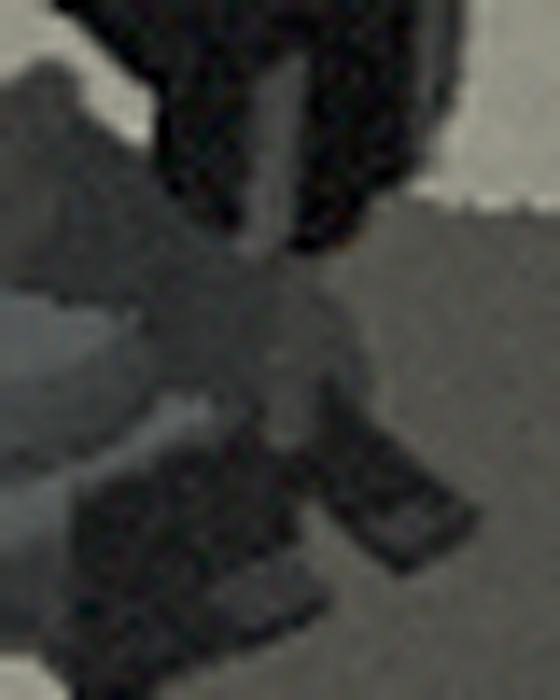

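The shank tip is at crop6 (394,608); the projection for the notch is (394,609), so they agree. I'll move about 1.5 mm outward for margin and lower.

Call:
drive_tool(rows="0.0006 -0.0013 0 0; 0.0006 -0.0013 -0.01 0; 0.0006 -0.0013 -0.02 0; 0.0006 -0.0013 -0.03 0; 0.0006 -0.0013 -0.03 0")

```text
clock: 6.3
eef_pos: [0.5825, -0.0751, 0.0737]
orientation: [-0.158, 0.69, 0.159, 0.688]
force: [-1.0, -0.0, -1.0]
gripper_width: 0.0185
```

Call:
drive_tool(rows="0 0 -0.01 0; 0 0 -0.02 0; 0 0 -0.022 0; 0 0 -0.022 0")

```text
clock: 6.7
eef_pos: [0.5836, -0.0754, 0.0532]
orientation: [-0.158, 0.69, 0.158, 0.689]
force: [0.2, -0.1, -1.3]
gripper_width: 0.0184
```

```bash
python3 - <<'E'
from h import *
look('side8',(245,170,315,250),9,(),[])
E
```

```text
6.75 [ 0.58397493 -0.07536777  0.05366322] [ 1.20613912 -0.15567178 -0.85780468] 0.018627084627760034
```

View pics/o_side8.png

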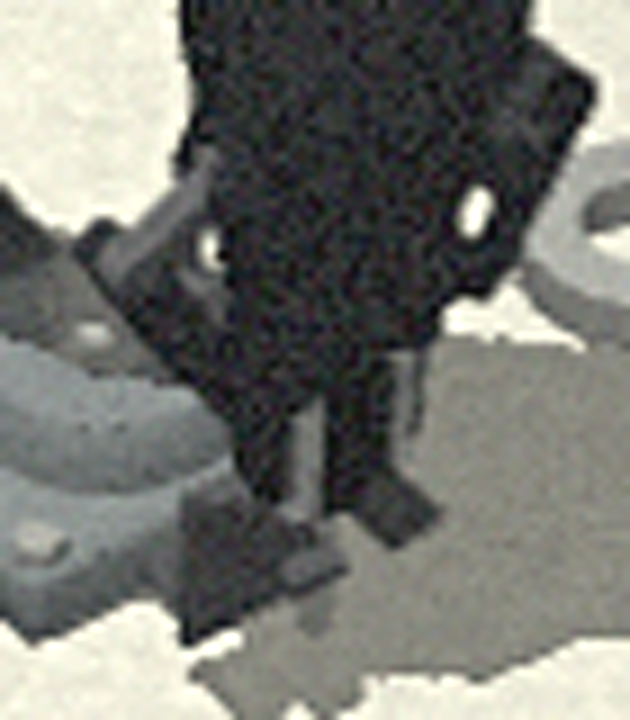

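The shank is through the slot: its tip shows below the plate at (315,615). I'll lower the last few millimetres.

Call:
drive_tool(rows="0 0 -0.003 0; 0 0 -0.005 0; 0 0 -0.006 0; 0 0 -0.006 0")

```text
clock: 7.15
eef_pos: [0.5841, -0.0753, 0.0481]
orientation: [-0.158, 0.689, 0.158, 0.689]
force: [-0.8, -0.5, 0.9]
gripper_width: 0.0186
```

Call:
drive_tool(rows="0 0 -0.0015 0; 0 0 -0.0015 0")

```text
clock: 7.35
eef_pos: [0.5842, -0.0753, 0.0479]
orientation: [-0.158, 0.689, 0.159, 0.689]
force: [-5.8, 1.2, 12.6]
gripper_width: 0.0186
```

The knob has touched the plate (12.6 N). I'll ease off and release.

Call:
drive_tool(rows="0 0 0.0015 0; 0 0 0.0015 0; 0 0 0.0015 0; 0 0 0.0015 0; 0 0 0.0015 0", fingers=150)

```text
clock: 7.85
eef_pos: [0.5839, -0.0753, 0.0477]
orientation: [-0.158, 0.689, 0.158, 0.689]
force: [-0.5, -0.2, 0.4]
gripper_width: 0.0354
```

Call:
drive_tool(rows="0 0 0.01 0; 0 0 0.03 0; 0 0 0.06 0; 0 0 0.09 0; 0 0 0.1 0")

```text
clock: 8.35
eef_pos: [0.586, -0.0757, 0.1516]
orientation: [-0.159, 0.687, 0.158, 0.691]
force: [-0.4, 0.2, 0.4]
gripper_width: 0.0354
```

```bash
python3 - <<'E'
from h import *
look('side9',(235,160,315,250),8,(),[(circ(*pw(0,-.085,.083),.01),True),(slotpoly(),True)])
E
```

```text
8.4 [ 0.58609437 -0.0756399   0.15177231] [0.4582352  1.05424633 1.26622722] 0.035353215049584705
```

View pics/o_side9.png

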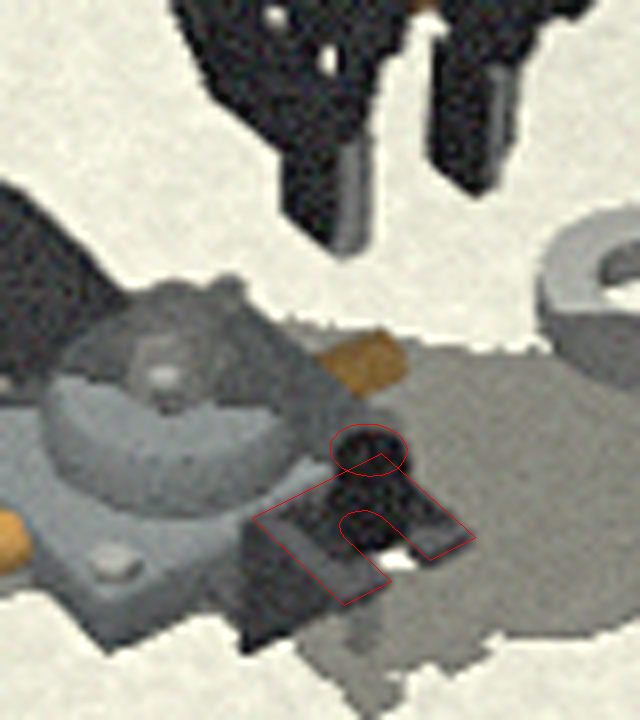

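The pin hangs upright in the notch: knob top at (369,450) against a predicted (369,450). I'll go to the small cap with the gripper open.

Call:
drive_tool(rows="-0.012 0.04 0 0; -0.025 0.085 0 0; -0.037 0.125 0 0; -0.05 0.165 0 0; -0.06 0.2 0 0", fingers=30)

```text
clock: 8.9
eef_pos: [0.5223, 0.1267, 0.1469]
orientation: [-0.159, 0.69, 0.159, 0.688]
force: [0.2, 0.3, -1.3]
gripper_width: 0.0758
```

Call:
drive_tool(rows="-0.012 0.04 -0.01 0; -0.025 0.085 -0.03 0; -0.037 0.125 -0.05 0; -0.038 0.126 -0.05 0; -0.038 0.126 -0.05 0")

```text
clock: 9.4
eef_pos: [0.4846, 0.2512, 0.0965]
orientation: [-0.16, 0.69, 0.159, 0.688]
force: [0.2, -0.9, 0.4]
gripper_width: 0.0753
```

```bash
python3 - <<'E'
from h import *
c=(.487,.2507)
look('side10',(165,60,265,180),6,(-.022,),[(circ(*c,.036,.022),True)])
save('top','top10'); overlay('top10','o_top10',(110,140,240,240),6,[(circ(*c,.036,.022),True),(circ(PX,PY,.045,.033),True),(circ(*pw(0,-.085,.083),.01),True)])
E
```

```text
9.45 [0.48581011 0.24982968 0.09723167] [ 0.12308753 -0.57850879  0.85674169] 0.0754689709006136
```

View pics/o_side10.png

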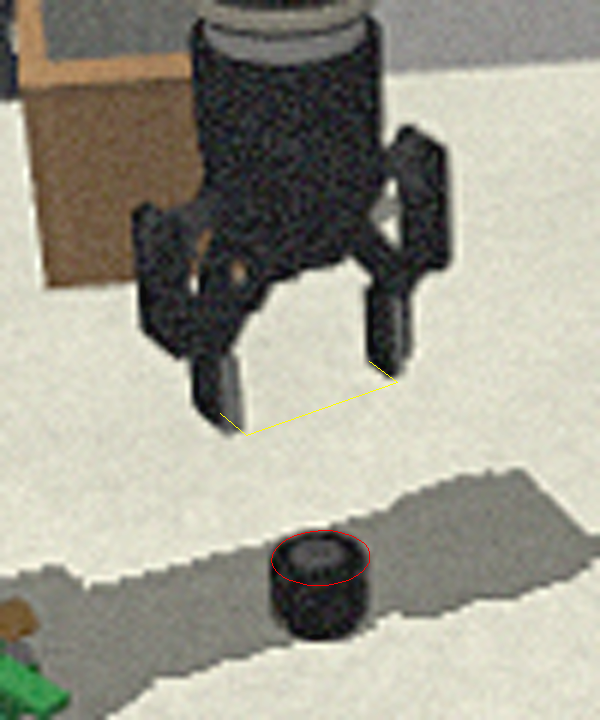

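View pics/o_top10.png

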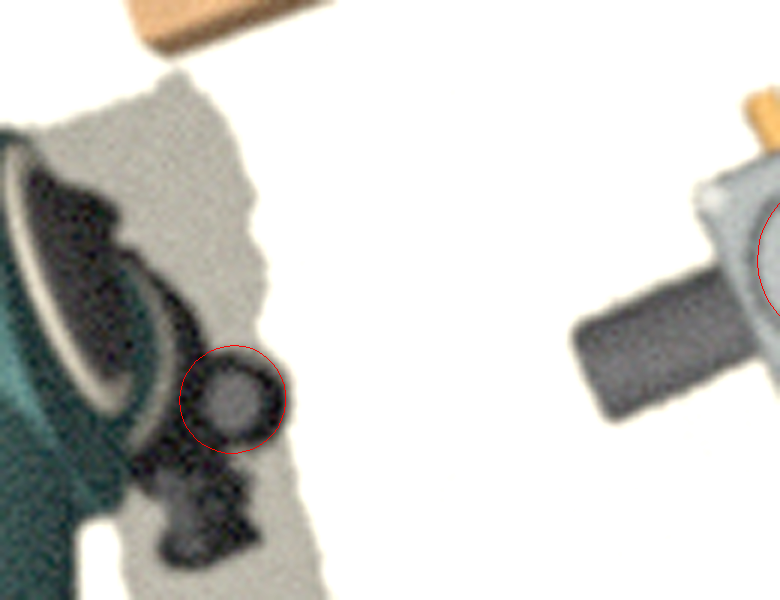

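Call:
drive_tool(rows="0.001 0.001 -0.03 0; 0.001 0.001 -0.06 0; 0.001 0.001 -0.09 0; 0.001 0.001 -0.09 0")

```text
clock: 9.9
eef_pos: [0.4855, 0.2484, 0.0052]
orientation: [-0.158, 0.691, 0.156, 0.687]
force: [-0.7, -1.2, -1.1]
gripper_width: 0.0749
```

```bash
python3 - <<'E'
from h import *
c=(.487,.2507)
look('side11',(180,100,255,190),8,(-.022,),[(circ(*c,.036,.022),True)])
E
```

```text
9.95 [0.48684408 0.24927283 0.0070756 ] [ 0.86381118  0.15914669 -0.21447955] 0.07557495021446259
```

View pics/o_side11.png

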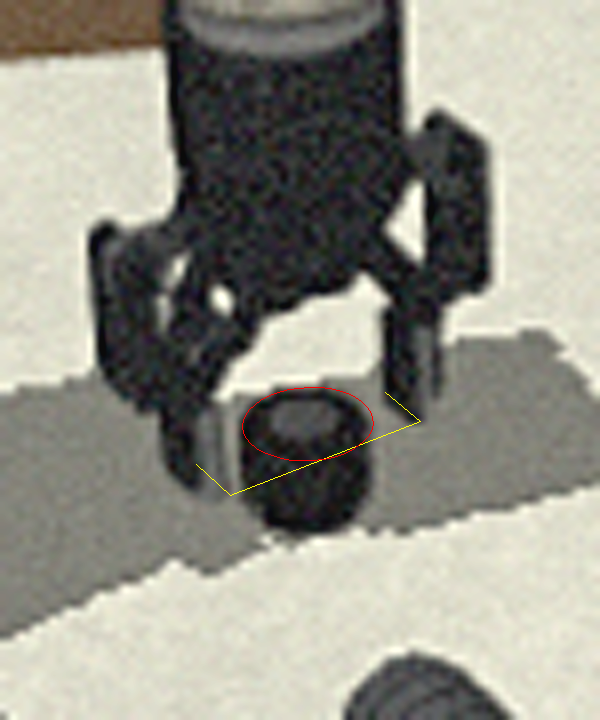

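Call:
drive_tool(rows="0 0.001 -0.008 0; 0 0.001 -0.016 0; 0 0.001 -0.016 0; 0 0.001 -0.016 0")

```text
clock: 10.35
eef_pos: [0.4873, 0.2528, -0.0077]
orientation: [-0.158, 0.689, 0.159, 0.689]
force: [-0.3, -0.2, 0.8]
gripper_width: 0.0752
```

Call:
drive_tool(rows="0 0 0 0; 0 0 0 0; 0 0 0 0; 0 0 0 0; 0 0 0 0", fingers=255, grip_force=60)

```text
clock: 10.85
eef_pos: [0.4874, 0.2529, -0.0075]
orientation: [-0.158, 0.689, 0.159, 0.689]
force: [-1.1, 0.3, 5.9]
gripper_width: 0.0419
```

```bash
python3 - <<'E'
from h import *
look('side12',(180,100,255,190),8,(-.018,),[])
E
```

```text
10.9 [ 0.48738474  0.25296495 -0.00749505] [-1.02356382 -0.62912838  5.5075391 ] 0.041896910906393935
```

View pics/o_side12.png

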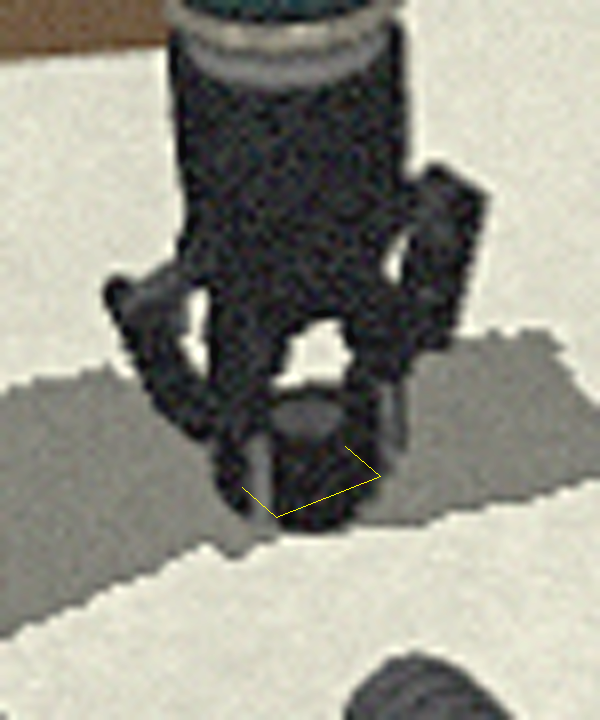

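The cap is gripped: the opening reads 41.9 mm, and it read the 20 mm knob 1.5 mm small too. I'll lift it and look.

Call:
drive_tool(rows="0 0 0.02 0; 0 0 0.05 0; 0 0 0.08 0; 0.01 -0.03 0.11 0; 0.02 -0.07 0.12 0")

```text
clock: 11.4
eef_pos: [0.5086, 0.1849, 0.1147]
orientation: [-0.159, 0.687, 0.161, 0.691]
force: [1.7, -0.3, -0.6]
gripper_width: 0.0423
```

Call:
drive_tool(rows="0.01 -0.04 0 0; 0.02 -0.08 0 0; 0.03 -0.12 0 0; 0.039 -0.165 0 0; 0.039 -0.178 0 0")

```text
clock: 11.9
eef_pos: [0.5467, -0.0015, 0.1121]
orientation: [-0.157, 0.689, 0.155, 0.69]
force: [-0.7, -0.4, -0.3]
gripper_width: 0.042
```

Call:
drive_tool(rows="0 0 0 0; 0 0 0 0")

```text
clock: 12.1
eef_pos: [0.5456, 0.0061, 0.1116]
orientation: [-0.158, 0.689, 0.159, 0.689]
force: [-0.5, 0.1, 0.6]
gripper_width: 0.0424
```

```bash
python3 - <<'E'
from h import *
s=state()['eef_pos'];m=s[2]+.0075
look('side13',(200,90,320,240),5,(),[(circ(PX,PY,m,.022),True),(circ(PX,PY,m+.036,.022),True),(circ(PX,PY,.073,.014),True),(circ(*pw(0,-.085,.083),.01),True)])
E
```

```text
12.15 [0.54571843 0.00688213 0.11164846] [0.4361389  1.25562562 0.71126989] 0.04201189291492683
```

View pics/o_side13.png

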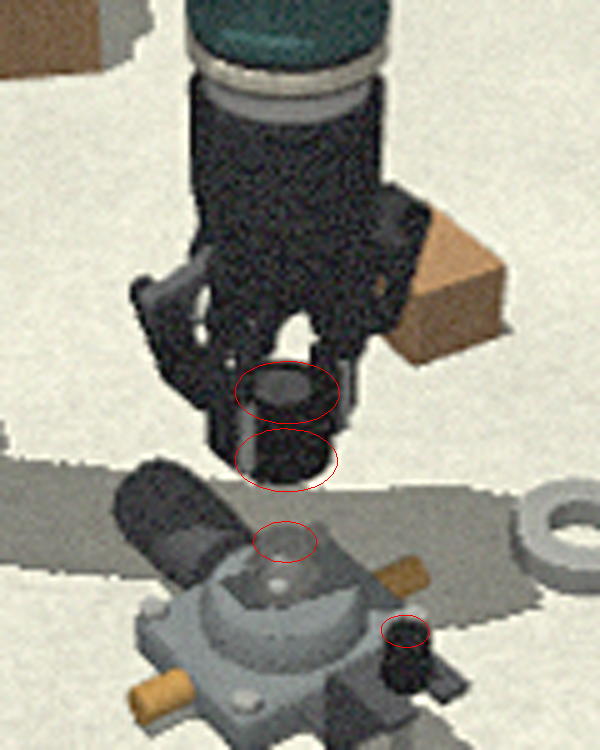

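```bash
python3 - <<'E'
from h import *
m=.1116+.0075
a=load('side13'); 
overlay('side13','o_13z',(235,145,285,205),12,[(circ(PX,PY,m+.036,.022),True),(circ(PX,PY,m,.022),False),(circ(PX,PY,.073,.014),True)])
overlay('side11','o_11z',(205,140,235,175),12,[(circ(.487,.2507,.036,.022),True),(circ(.487,.2507,0,.022),False)])
A=cv2.imread('pics/o_13z.png');B=cv2.imread('pics/o_11z.png');B=cv2.copyMakeBorder(B,0,A.shape[0]-B.shape[0],0,0,cv2.BORDER_CONSTANT)
cv2.imwrite('pics/ab.png',np.hstack([A,B])[:600])
E
```

```text
(no output)
```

View pics/ab.png

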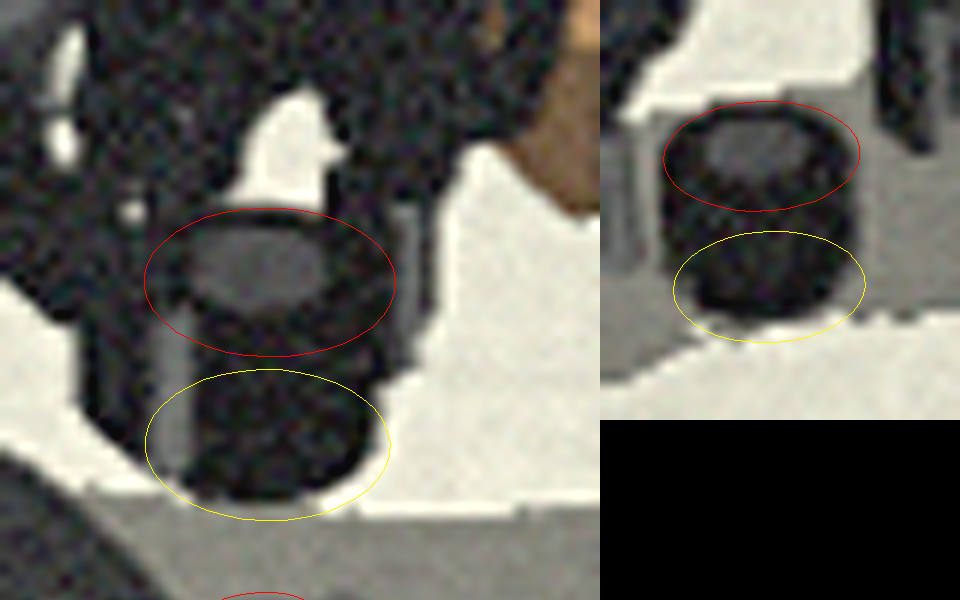

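The cap sits above the stud within about 1.5 mm. I'll correct by that and descend over the stud.

Call:
drive_tool(rows="0.001 -0.0015 -0.015 0; 0.001 -0.0015 -0.03 0; 0.001 -0.0015 -0.037 0; 0.001 -0.0015 -0.037 0; 0.001 -0.0015 -0.037 0")

```text
clock: 12.65
eef_pos: [0.5468, 0.0032, 0.0744]
orientation: [-0.159, 0.689, 0.158, 0.689]
force: [-0.2, 0.6, -1.0]
gripper_width: 0.0423
```

Call:
drive_tool(rows="0 0 -0.005 0; 0 0 -0.01 0; 0 0 -0.015 0; 0 0 -0.017 0; 0 0 -0.017 0", grip_force=80)

```text
clock: 13.15
eef_pos: [0.5467, 0.0031, 0.0575]
orientation: [-0.158, 0.689, 0.158, 0.689]
force: [0.3, -1.3, -0.1]
gripper_width: 0.042
```

```bash
python3 - <<'E'
from h import *
s=state()['eef_pos'];m=s[2]+.0075
look('side14',(225,140,300,235),8,(),[(circ(PX,PY,m,.022),True),(circ(PX,PY,m+.036,.022),True)])
E
```

```text
13.2 [0.54696483 0.00312361 0.05772584] [-5.85951068e-04  1.80884760e-01  1.03300620e+00] 0.04189544912327833
```

View pics/o_side14.png

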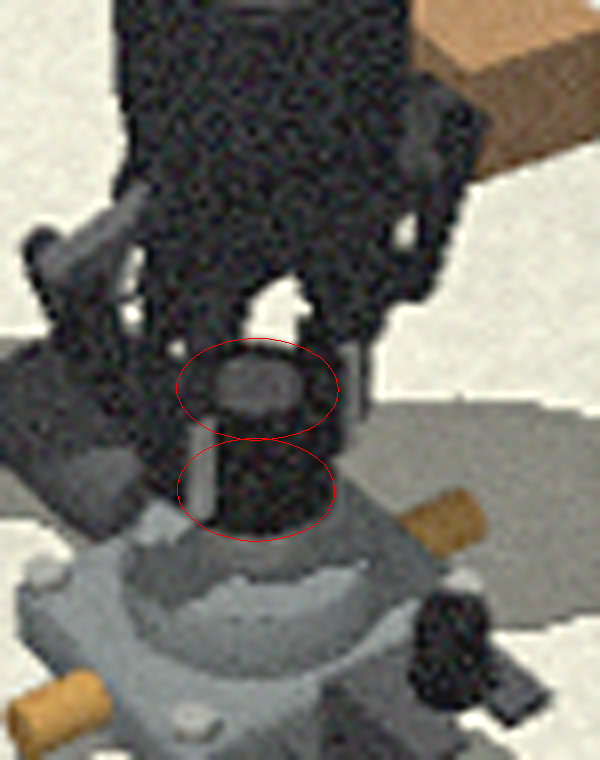

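No contact force, and the cap is around the stud top. I'll apply a small correction, then press.

Call:
drive_tool(rows="-0.0005 0.0012 -0.002 0; -0.0005 0.0012 -0.004 0; -0.0005 0.0012 -0.006 0; -0.0005 0.0012 -0.006 0")

```text
clock: 13.6
eef_pos: [0.5466, 0.004, 0.0518]
orientation: [-0.158, 0.689, 0.158, 0.689]
force: [1.1, 0.4, 0.3]
gripper_width: 0.0417
```

Call:
drive_tool(rows="0 0 -0.001 0; 0 0 -0.002 0; 0 0 -0.002 0")

```text
clock: 13.9
eef_pos: [0.5468, 0.0038, 0.0506]
orientation: [-0.158, 0.689, 0.158, 0.689]
force: [-2.3, -1.6, 7.3]
gripper_width: 0.0413
```

Contact with the balls came at the expected height (mouth about 13.5 mm above the flange). I'll push on.

Call:
drive_tool(rows="0 0 -0.001 0; 0 0 -0.002 0; 0 0 -0.002 0", grip_force=100)

```text
clock: 14.2
eef_pos: [0.5471, 0.004, 0.049]
orientation: [-0.158, 0.689, 0.158, 0.69]
force: [-1.7, -2.1, 9.7]
gripper_width: 0.0416
```

Call:
drive_tool(rows="0 0 -0.001 0; 0 0 -0.002 0; 0 0 -0.003 0; 0 0 -0.003 0")

```text
clock: 14.6
eef_pos: [0.5465, 0.004, 0.0446]
orientation: [-0.159, 0.689, 0.158, 0.689]
force: [0.3, -1.4, -3.5]
gripper_width: 0.0416
```

It has passed the balls: the force dropped and now pulls down. I'll go on to the flange.

Call:
drive_tool(rows="0 0 -0.002 0; 0 0 -0.004 0; 0 0 -0.006 0; 0 0 -0.006 0")

```text
clock: 15.0
eef_pos: [0.5462, 0.0048, 0.0386]
orientation: [-0.158, 0.689, 0.159, 0.689]
force: [-1.0, -0.8, 0.5]
gripper_width: 0.0416
```

Call:
drive_tool(rows="0 0 -0.001 0; 0 0 -0.002 0; 0 0 -0.002 0")

```text
clock: 15.3
eef_pos: [0.5466, 0.0046, 0.0377]
orientation: [-0.158, 0.689, 0.159, 0.689]
force: [-2.6, -1.1, 5.4]
gripper_width: 0.0416
```

Contact with the flange came at TCP 0.0377 m, against a predicted 0.0375 m. I'll press a little harder.

Call:
drive_tool(rows="0 0 -0.001 0; 0 0 -0.0015 0; 0 0 -0.0015 0; 0 0 -0.0015 0")

```text
clock: 15.7
eef_pos: [0.5466, 0.0046, 0.0376]
orientation: [-0.158, 0.689, 0.159, 0.689]
force: [-6.7, -0.9, 19.7]
gripper_width: 0.0415
```

```bash
python3 - <<'E'
from h import *
look('side15',(225,140,305,235),8,(),[(circ(PX,PY,.045,.022),True),(circ(PX,PY,.081,.022),True),(circ(*pw(0,-.085,.083),.01),True)])
save('top','top15')
E
```

```text
15.75 [0.54663812 0.0046308  0.03761236] [-7.33518102 -0.76005347 20.1083469 ] 0.041773764107162464
```

View pics/o_side15.png

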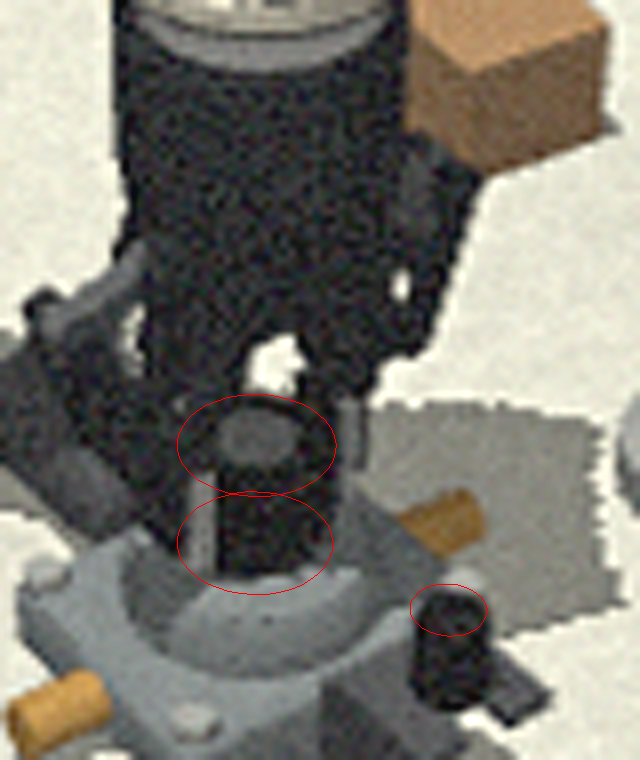

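View pics/top15.png

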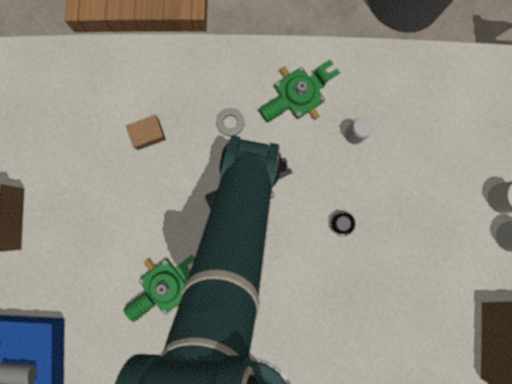

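The cap is home: its top disc is at (258,437), its lower edge is on the flange, and the press is steady at 20 N. The pin is upright in the notch and the bystanders look where they were at the start. I'll hand it in while still pressing.

Call:
drive_tool(rows="0 0 0 0; 0 0 0 0; 0 0 0 0")

```text
clock: 16.1
eef_pos: [0.5467, 0.0046, 0.0376]
orientation: [-0.158, 0.689, 0.159, 0.689]
force: [-7.2, -1.1, 19.1]
gripper_width: 0.0414
```

```bash
python3 -c "
from workcell import state,finish_job
s=state();print(s['eef_pos'],s['force'],s['gripper_width']);print(finish_job())"
```

```text
[0.54666765 0.0046027  0.03763692] [-7.17551994 -1.08702592 19.10992371] 0.041444840185416915
the job is handed in; nothing more can be done
None
```

I drew the pin and parked it in the bracket notch, then pressed the smaller cap over the stud until it snapped home. I handed the job in at 16.1 s, still gripping the cap and pressing it down; the hand-in gives no verdict.

Last checks:
- **Pin:** it hangs upright in the notch, about 1 mm from the predicted place in the side picture. I never touched it again after letting go.
- **Cap:** the resistance reached about 10 N at the balls, then dropped and turned to a slight downward pull as it snapped past. It met the flange at TCP z = 0.0376 m, against 0.0375 m expected.
- **Press:** the downward push was steady at about 19 N with the grip set to 100 N. There is also a sideways force of about 7 N. I took both from the wrist reading, not from the contacts themselves.
- **Bystanders:** the larger cap, carton, can and bearing look unmoved in the last top picture. I judged this by eye and did not measure it.

Two readings disagreed with the text:
- **Finger height:** the cameras showed the fingertips about 33 mm higher than the reported TCP and stated finger length imply. I set all heights from the pictures and from contact instead.
- **Finger opening:** the gripper read 1.5 to 2 mm smaller than the knob and cap diameters given.

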